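Index the pantry carousel and load a jar

TASK

Turn the pantry carousel until its one empty bay clicks in place at the loading opening in the front of the guard hoop, then swing the lock lever fully from free to locked. After that, set the white ceramic jar gently and upright in the middle of the empty bay, let go and move clear, leaving the oil bottle, the tin and the moka pot where they stand.

Things in the scene. Friction and masses are not known exactly. Their poses are not given: they have to be found in the camera images.
- stand: Fixed stand of the carousel; origin on the turning axis at counter level, its -x points through the loading opening (front). Grey drum 280 mm across; thin steel guard hoop (radius 155 mm, top 71 mm above the counter) round all but the front 88 degrees; flat aluminium lip at the front.
- axis (a point): Point on the carousel's upright axis at deck height, 45 mm above the counter. The carousel: aluminium deck 270 mm across, edge wire (top 67 mm above the counter), hub pin (26 mm thick, top at 78 mm), five bays of 72 degrees, divider strips 12 mm high. Four bays hold jars or tins clipped fast (54 mm across, centred 80 mm from the axis, tops at most 122 mm above the counter); one is empty.
- carousel (a joint): Turn of the carousel (rad, counter-clockwise from above). Endless, sprung detent every 72 degrees; the empty bay is at the opening at 0 or a whole multiple of 2 pi. It starts elsewhere, perhaps still rolling into a detent. Breaking out takes about 4 N at a post; let go, it falls into the nearest detent. Pinch a post from above and lead it round the axis (it can turn in the pinch).
- empty_bay (a point): Centre of the empty bay on the deck surface, 80 mm from the axis; moves with the carousel. Its -x axis points radially outward. The posts on either side stand about 65 mm across from it (36 degrees each way about the axis): open fingers have room along the radial line, not across it.
- opening (a point): Centre of the loading place at the front of the stand, 80 mm from the axis and 45 mm above the counter: the empty bay's centre must come here. Its -x axis points radially outward through the opening. Fixed.
- post0 (a point): Centre of the flat top of a grip post: upright steel rod 16 mm thick, 103 mm tall, top 148 mm above the counter, 115 mm from the axis, on the line between two bays. Across that line there are about 30 mm to the clipped jars; along it (radially) it is free. The five posts are alike. Stands 36 degrees counter-clockwise from the empty bay's centre about the axis.
- post1 (a point): Like post0, another grip post. Stands 108 degrees counter-clockwise from the empty bay's centre about the axis.
- post2 (a point): Like post0, another grip post. Stands 180 degrees counter-clockwise from the empty bay's centre about the axis.
- post3 (a point): Like post0, another grip post. Stands 252 degrees counter-clockwise from the empty bay's centre about the axis.
- post4 (a point): Like post0, another grip post. Stands 324 degrees counter-clockwise from the empty bay's centre about the axis.
- lock_lever (a joint): Turn of the lock lever (rad, counter-clockwise from above): 0 = free (pointing straight away from the carousel's axis), where it starts; 1.4 = locked (swung towards the stand's front side). An over-centre spring holds it at either end; it takes about 4 N at the knob. It drives a bolt into the carousel: it locks only with the carousel in a detent, which then cannot turn.
- lever_knob (a point): Centre of the flat top of the lever's grip: upright black round knob, 18 mm thick and 53 mm tall, top 130 mm above the counter, 65 mm from the pivot, on a flat dark steel arm whose top is 77 mm above the counter.
- lever_pivot (a point): Point on the lever's upright pivot axis, 130 mm above the counter. Fixed, over a dark steel block 52 mm square and 58 mm tall beside the stand, 185 mm from the carousel's axis.
- jar: Loose white ceramic jar with a wooden lid, 58 mm across and 110 mm tall, 0.25 to 0.5 kg; origin at the centre of its underside, z up. Stands on the counter right of the stand; jar, oil bottle and tin swap places from start to start. Grip the body 60 to 75 mm above its underside.
- oil_bottle: Bystander: loose green glass bottle, 62 mm across and 200 mm tall; origin at the centre of its underside. Leave it standing where it is.
- tin: Bystander: loose wide low tin, 72 mm across and 62 mm tall; origin at the centre of its underside. Leave it where it is.
- moka_pot: Bystander: loose aluminium moka pot, 88 mm across and 160 mm tall, with a black side handle out to 72 mm along its own y; origin at the centre of its underside. Leave it where it is.
Mind the look-alikes: they are no part of the job. Of the things shaped like the jar, the white one is meant.

How it is judged:
By the outcome, as a careful person would: the job done as asked, in the order asked, and still so for the second after the job is handed in, with the robot touching nothing.
It also fails if it takes over 72 s, if anything falls off the work surface, if the arm or the gripper's body presses on something with over 40 N, if the wrist force passes 120 N, or if a joint passes its speed limit or range.

ROBOT

A 6-joint arm with a two-finger parallel gripper is mounted at the origin on the work surface. World frame = base frame: x ahead of the robot, y to its left, z up, the work surface at z = 0. Lengths are in mm, angles in rad, forces in N, time in s.
With the tool pointing down it reaches from about 400 to 925 mm from the base axis. Payload 12.5 kg.
Tool frame: the origin (TCP) lies between the finger pads; the fingertips stand 22 mm ahead of it and the grasp point (between the pads) lies 3 mm ahead of it; z points along the fingers, y is the line along which they close (so a half turn about z gives the same grasp; the last joint's range is limited). The gripper opens to 95 mm and grips with 3 to 60 N. Pads are 20 mm wide; open, the fingers measure 119 mm over their backs; the gripper's body (75 mm by 180 mm) begins 59 mm behind the grasp point.
Start: joints at [1.22, 0.491, 1.559, -0, 1.092, -0.106], TCP at [151.457, 606.387, 236.661] pointing down, gripper open.
Joint ranges: [-3.1, 3.1], [-0.84, 2.19], [0.05, 2.79], [-1.13, 4.28], [0.06, 2.93], [-2.69, 2.69]. Speed limits (rad/s): [2.22, 2.22, 2.79, 3.14, 3.14, 3.14].

INTERFACE

Orientations are given as a rotation vector (axis times angle).
In Python, from workcell import arm, viewer, job, models gives the robot as it stands.
- The arm moves only by the tool move_arm, never from a script. Its argument "series" is a list of rows, each an object with "jaw": the closure in counts, from 0 (fully open) to 255 (shut); "translation": the shift along the tool's x, y, z in units of 50 mm (1.0 is 50 mm), a list of three; "rotation": the turn, a rotation vector about the tool's x, y, z in units of 6 degrees (1.0 is 6 degrees), a list of three. In form: [{"jaw": jaw, "translation": [dx, dy, dz], "rotation": [ax, ay, az]}, ...]. A call has exactly 8 rows; each row is the pose to reach, as a shift and turn from the pose commanded when the call began, along the tool's axes at that moment; what a row does not reach only later rows make up. A row lasts 1/10 s, in which the tool goes at most 50 mm and 8.59 degrees, less where a joint would pass 70% of its speed; a pose out of reach is approached as far as the arm can. A call with a gripper value outside its range is refused whole. The fingers move at their own pace and stop on an object; the grip force is fixed at half the most. Time passes only in rows, so rows that repeat a pose let the fingers close, or fill a call up. It gives the time, the measured TCP pose, the force, the opening and the grip force at its end, in the units of the state.
- arm.sense(): the state, without advancing time (a new reading comes with each control period).
- viewer.camera(name): name is "scene" or "top" or "wrist"; returns the picture (400x640x3 uint8, blue, green, red); there is no depth.
- viewer.camera_info(name): a dict with "fx", "fy", "cx", "cy" (pixels), "world_from_camera" (4x4, takes a point from camera to world coordinates). Camera axes: x right, y down, z forward; pixel columns grow to the right and rows downward; lengths in mm; the calibration is good to about 2 mm. A picture is of the moment at which its call begins: read the wrist's pose just before it. camera_info takes no time and is no camera call; for the wrist camera it gives the pose at the moment of the call.
- job.finish_job(): hands the job in; it is judged then, once.
Trained networks look in the newest picture that a camera, given by its name, has taken for a name from the list of things; names that differ only in an ending like _2 or _b are one class to them, and where a whole thing is asked for, a point or a joint stands for the part that bears it (a point fixed in the world has none). Each returns a list of dicts, best first, with "confidence" (0 to 1); they miss things now and then, are a little off and sometimes report something else, mostly with a low value. They report only what shows in the picture. A call takes as long as a camera call. They do not tell look-alikes from the thing itself.
- models.look_for(label, camera): "rect" ([left, top, width, height] in pixels, round what is visible of it).
- models.cut_out(label, camera): "mask" (400x640 bool, what is visible of it) and "rect" ([left, top, width, height] in pixels, round what is visible of it).
- models.mark_of(label, camera): "at" ([column, row] in pixels: a listed point, or the origin of a listed thing).
The state is a dict: "clock": time; "q": joint angles; "joint_velocities": joint speeds; "tau": joint torques, N m; "tcp_pos": TCP position; "tool_rot": TCP orientation; "ft_force": force on the tool from outside, world axes, zero at the start; "ft_torque": the same for the moment, N m; "grip_width": opening from 0.0 (shut) to 1.0 (fully open); "grip_force": force on a finger pad.
Only numpy, scipy, OpenCV 4.12 (cv2) and the standard library are available. Lean on these libraries where they do the work, as an engineer would, in place of code of your own. Each camera call takes 0.05 s, during which the arm holds its last target. There are 200 camera calls.

## Working session

There is one attempt and no reset: what is moved stays moved. The work goes in short steps, Python scripts to look and compute and a tool call to move; the robot and the scene stay as the last step left them, time stands still between calls to the robot, and variables do not carry over. Pictures are saved under pics/ and viewed, at most 10 in all, crops included, and the job is handed in when it is done.

Besides the shell and the picture viewer there is one more tool, called by a JSON object that holds its "method" and its "body". move_arm: Moves the arm, as the interface text tells. Its arguments: {"type":"object","properties":{"series":{"type":"array"}},"required":["series"]}

```bash
mkdir -p pics; ls
cat > h.py <<'E'
import numpy as np, cv2
from workcell import arm, viewer, job, models
from scipy.spatial.transform import Rotation as R
def ray(cam,px):
    i=viewer.camera_info(cam);T=np.array(i["world_from_camera"])
    d=T[:3,:3]@np.array([(px[0]-i["cx"])/i["fx"],(px[1]-i["cy"])/i["fy"],1]);return T[:3,3],d
def atz(cam,px,z):
    o,d=ray(cam,px);return o+d*(z-o[2])/d[2]
def proj(cam,p):
    i=viewer.camera_info(cam);T=np.linalg.inv(np.array(i["world_from_camera"]))
    c=T[:3,:3]@np.array(p)+T[:3,3];return [i["fx"]*c[0]/c[2]+i["cx"],i["fy"]*c[1]/c[2]+i["cy"]]
E
python3 - <<'E'
from h import *
ims=[viewer.camera(c) for c in("top","scene")]
for c,i in zip(("top","scene"),ims): cv2.imwrite(f"pics/{c}0.png",i)
Z=dict(axis=45,empty_bay=45,opening=45,post0=148,post1=148,post2=148,post3=148,post4=148,lever_knob=130,lever_pivot=130,jar=0,oil_bottle=0,tin=0,moka_pot=0,stand=0)
for n,z in Z.items():
  for r in models.mark_of(n,"top")[:4]:
    print(n,round(r["confidence"],2),np.round(r["at"]),np.round(atz("top",r["at"],z)[:2]))
s=arm.sense();print(s["clock"],s["tcp_pos"],s["tool_rot"])
E
```

```text
pics
axis 0.68 [326. 186.] [598.   1.]
axis 0.63 [323. 182.] [608.   9.]
empty_bay 0.68 [338. 160.] [672. -33.]
opening 0.92 [326. 210.] [528.   1.]
opening 0.62 [446. 182.] [ 604. -338.]
post0 0.85 [349. 211.] [511. -55.]
post0 0.85 [366. 162.] [ 637. -101.]
post0 0.83 [284. 160.] [645. 109.]
post0 0.68 [295. 214.] [503.  80.]
post1 0.85 [349. 211.] [511. -55.]
post1 0.85 [366. 162.] [ 637. -101.]
post1 0.83 [284. 160.] [645. 109.]
post1 0.68 [295. 214.] [503.  80.]
post2 0.85 [349. 211.] [511. -55.]
post2 0.85 [366. 162.] [ 637. -101.]
post2 0.83 [284. 160.] [645. 109.]
post2 0.68 [295. 214.] [503.  80.]
post3 0.85 [349. 211.] [511. -55.]
post3 0.85 [366. 162.] [ 637. -101.]
post3 0.83 [284. 160.] [645. 109.]
post3 0.68 [295. 214.] [503.  80.]
post4 0.85 [349. 211.] [511. -55.]
post4 0.85 [366. 162.] [ 637. -101.]
post4 0.83 [284. 160.] [645. 109.]
post4 0.68 [295. 214.] [503.  80.]
lever_knob 0.9 [233. 196.] [555. 243.]
lever_knob 0.67 [296. 214.] [506.  79.]
lever_knob 0.48 [325. 183.] [588.   3.]
lever_knob 0.39 [322. 186.] [579.  12.]
lever_pivot 0.86 [256. 188.] [576. 184.]
lever_pivot 0.52 [322. 184.] [586.  11.]
jar 0.97 [417. 257.] [ 398. -257.]
jar 0.95 [459. 247.] [ 425. -378.]
jar 0.8 [457. 284.] [ 320. -365.]
jar 0.72 [283. 164.] [673. 127.]
oil_bottle 0.85 [448. 182.] [ 614. -357.]
tin 0.7 [428. 215.] [ 518. -293.]
tin 0.31 [325. 136.] [758.   1.]
moka_pot 0.62 [214. 282.] [335. 318.]
stand 0.66 [323. 187.] [603.   8.]
0.85 [151.45488128 606.37113548 236.66624349] [3.83609029e-01 3.11806418e+00 1.10066133e-04]
```

Run:
```python
import cv2
a=cv2.imread("pics/top0.png")[90:330,180:500]
cv2.imwrite("pics/crop1.png",cv2.resize(a,None,fx=2.5,fy=2.5,interpolation=2))
```

```text
(no output)
```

View pics/crop1.png

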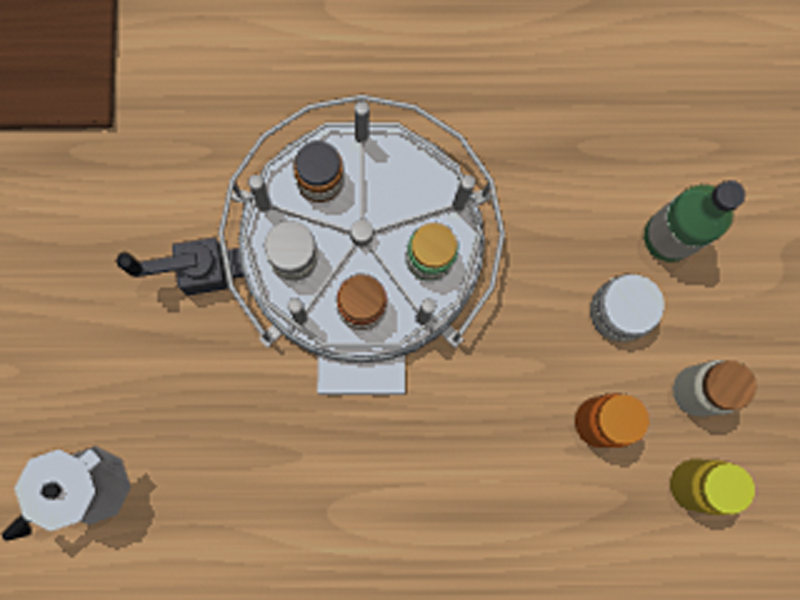

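View pics/scene0.png

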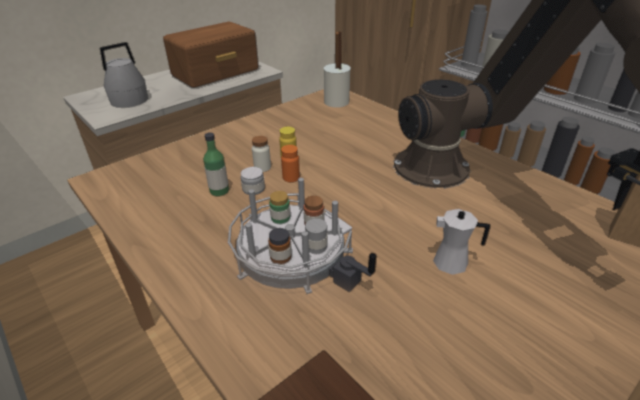

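Candidates of jar shape, in top-image pixels: the white body with wooden lid at (466,244), the orange one at (425,258) and the yellow one at (466,285). The clipped wooden-lid jar on the carousel at (324,210) also looks similar. By the description it's the white one at about (425,-378). The empty bay is at the back right, pixel about (345,155). It needs about -144°, clockwise.

Run:
```python
from h import *
from scipy.optimize import least_squares
viewer.camera("top");viewer.camera("scene")
P=[np.array(r["at"]) for r in models.mark_of("post0","top") if r["confidence"]>.25]
P=np.array([atz("top",p,148)[:2] for p in P]);print(P.round(1))
def f(v,full=False):
    t=v[2]+np.arange(5)*2*np.pi/5
    C=np.c_[v[0]+115*np.cos(t),v[1]+115*np.sin(t)]
    d=np.array([np.min(np.linalg.norm(C-p,axis=1)) for p in P]);return d
s=least_squares(f,[605,3,0],loss="soft_l1",f_scale=3);print("fit",s.x.round(3),f(s.x).round(1))
for n,z in dict(lever_knob=130,lever_pivot=130,opening=45,axis=45).items():
  print(n,[(round(r["confidence"],2),atz("top",r["at"],z)[:2].round()) for r in models.mark_of(n,"top")[:2]])
# two-camera triangulation
for n in("lever_knob","lever_pivot","jar"):
  a=models.mark_of(n,"scene")[:4];print(n,[(round(r["confidence"],2),np.round(r["at"]),atz("scene",r["at"],0 if n=="jar" else 130)[:2].round()) for r in a])
print(R.from_rotvec(arm.sense()["tool_rot"]).as_matrix().round(3))
im=cv2.imread("pics/top0.png")[215:305,400:500];cv2.imwrite("pics/crop2.png",cv2.resize(im,None,fx=6,fy=6,interpolation=2))
```

```text
[[712.5   1.6]
 [639.  110.5]
 [513.6 -56.1]
 [636.1 -98. ]
 [509.2  81. ]]
fit [ 6.04793e+02  3.27100e+00 -2.20000e-02] [7.4 4.  7.  9.  9. ]
lever_knob [(0.58, array([561., 256.])), (0.54, array([653., -31.]))]
lever_pivot [(0.8, array([570., 187.])), (0.73, array([331., 286.]))]
opening [(0.98, array([528.,  11.])), (0.75, array([595., 199.]))]
axis [(0.58, array([616.,   9.])), (0.31, array([ 423., -355.]))]
lever_knob [(0.62, array([368., 254.]), array([569., 247.])), (0.45, array([264., 168.]), array([ 535., -193.]))]
lever_pivot [(0.58, array([347., 239.]), array([570., 181.]))]
jar [(0.83, array([293., 176.]), array([ 383., -266.])), (0.78, array([264., 169.]), array([ 430., -364.])), (0.55, array([290., 158.]), array([ 324., -359.]))]
[[-0.97   0.242  0.   ]
 [ 0.242  0.97   0.   ]
 [-0.     0.    -1.   ]]
```

View pics/crop2.png

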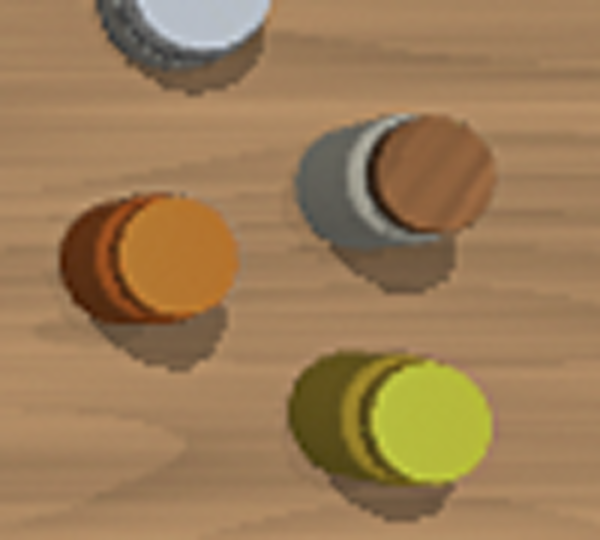

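The crop shows the white body with the wooden lid at (472,244) lid centre, next to the plain orange and yellow jars. The choice is confirmed, so I'm moving to look at the posts from close by.

{"method": "move_arm", "body": {"series": [{"jaw": 0, "translation": [-0.5, -0.6, -0.3], "rotation": [0, 0, 0]}, {"jaw": 0, "translation": [-1.1, -1.2, -0.6], "rotation": [0, 0, 0]}, {"jaw": 0, "translation": [-1.8, -1.9, -0.9], "rotation": [0, 0, 0]}, {"jaw": 0, "translation": [-2.4, -2.6, -1.2], "rotation": [0, 0, 0]}, {"jaw": 0, "translation": [-3.0, -3.3, -1.2], "rotation": [0, 0, 0]}, {"jaw": 0, "translation": [-3.7, -4.0, -1.2], "rotation": [0, 0, 0]}, {"jaw": 0, "translation": [-4.3, -4.7, -1.2], "rotation": [0, 0, 0]}, {"jaw": 0, "translation": [-5.0, -5.5, -1.2], "rotation": [0, 0, 0]}]}}

```text
clock: 2.15
tcp_pos: [326.3, 280.2, 296.9]
tool_rot: [0.383, 3.117, 0.001]
ft_force: [0.9, 0.1, 0.3]
grip_width: 1.002
grip_force: 0.0
```

{"method": "move_arm", "body": {"series": [{"jaw": 0, "translation": [-0.6, -0.7, 0], "rotation": [0, 0, 0]}, {"jaw": 0, "translation": [-1.3, -1.4, 0], "rotation": [0, 0, 0]}, {"jaw": 0, "translation": [-2.0, -2.1, 0], "rotation": [0, 0, 0]}, {"jaw": 0, "translation": [-2.7, -2.8, 0], "rotation": [0, 0, 0]}, {"jaw": 0, "translation": [-3.4, -3.5, 0], "rotation": [0, 0, 0]}, {"jaw": 0, "translation": [-4.1, -4.2, 0], "rotation": [0, 0, 0]}, {"jaw": 0, "translation": [-4.8, -4.8, 0], "rotation": [0, 0, 0]}, {"jaw": 0, "translation": [-5.0, -5.0, 0], "rotation": [0, 0, 0]}]}}

```text
clock: 2.95
tcp_pos: [509.7, -24.6, 296.4]
tool_rot: [0.388, 3.117, -0.0]
ft_force: [0.0, -0.1, 0.5]
grip_width: 0.999
grip_force: 0.0
```

Run:
```python
from h import *
s=arm.sense();print(s["clock"],np.round(s["tcp_pos"],1),np.round(s["tool_rot"],3))
im=viewer.camera("wrist");cv2.imwrite("pics/w1.png",im)
for r in models.mark_of("post0","wrist"): print(round(r["confidence"],2),np.round(r["at"]),atz("wrist",r["at"],148)[:2].round(1))
for n,z in dict(axis=45,opening=45,lever_pivot=130,lever_knob=130).items():
  print(n,[(round(r["confidence"],2),atz("wrist",r["at"],z)[:2].round()) for r in models.mark_of(n,"wrist")[:2]])
T=np.array(viewer.camera_info("wrist")["world_from_camera"]);print(T.round(2))
```

```text
2.95 [509.7 -24.6 296.4] [ 0.388  3.117 -0.   ]
0.95 [280. 307.] [ 640.9 -101.1]
0.94 [455. 269.] [641.  118.8]
0.85 [377. 341.] [722.5   7.5]
0.77 [406. 173.] [509.9  79.6]
0.59 [287. 197.] [504.3 -53.7]
axis [(0.86, array([601.,  11.]))]
opening [(0.62, array([525.,   9.]))]
lever_pivot [(0.8, array([573., 196.]))]
lever_knob [(0.89, array([560., 262.]))]
[[ 2.4000e-01  9.3000e-01  2.7000e-01  4.2995e+02]
 [ 9.7000e-01 -2.3000e-01 -7.0000e-02  2.2000e-01]
 [-0.0000e+00  2.8000e-01 -9.6000e-01  4.4555e+02]
 [ 0.0000e+00  0.0000e+00  0.0000e+00  1.0000e+00]]
```

View pics/w1.png

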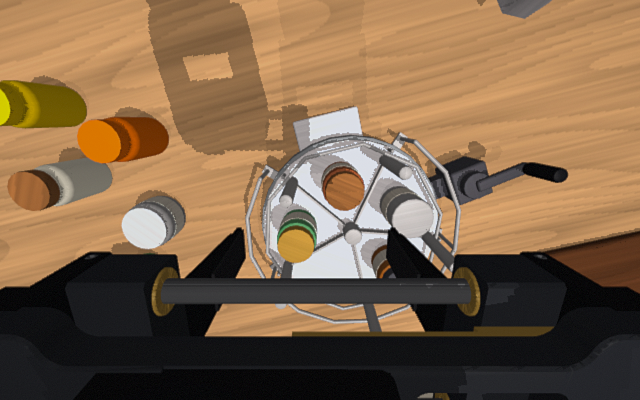

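The wrist picture shows the front-right post top near (287,197), the front-left one at (406,173), the hub at (352,233), and the knob at (560,175). A clean pentagon fit puts the axis at about (604.5,10) with the detents aligned. I'll pinch the front-right post at about (510,-57).

{"method": "move_arm", "body": {"series": [{"jaw": 0, "translation": [-0.1, -0.3, 0.4], "rotation": [0, 0, 0]}, {"jaw": 0, "translation": [-0.16, -0.62, 0.8], "rotation": [0, 0, 0]}, {"jaw": 0, "translation": [-0.16, -0.62, 1.4], "rotation": [0, 0, 0]}, {"jaw": 0, "translation": [-0.16, -0.62, 2.0], "rotation": [0, 0, 0]}, {"jaw": 0, "translation": [-0.16, -0.62, 2.5], "rotation": [0, 0, 0]}, {"jaw": 0, "translation": [-0.16, -0.62, 2.8], "rotation": [0, 0, 0]}, {"jaw": 0, "translation": [-0.16, -0.62, 2.96], "rotation": [0, 0, 0]}, {"jaw": 0, "translation": [-0.16, -0.62, 2.96], "rotation": [0, 0, 0]}]}}

```text
clock: 4.05
tcp_pos: [507.8, -52.5, 148.3]
tool_rot: [-0.382, -3.117, -0.0]
ft_force: [1.0, 1.0, 0.3]
grip_width: 1.003
grip_force: 0.0
```

{"method": "move_arm", "body": {"series": [{"jaw": 255, "translation": [0, 0, 0], "rotation": [0, 0, 0]}, {"jaw": 255, "translation": [0, 0, 0], "rotation": [0, 0, 0]}, {"jaw": 255, "translation": [0, 0, 0], "rotation": [0, 0, 0]}, {"jaw": 255, "translation": [0, 0, 0], "rotation": [0, 0, 0]}, {"jaw": 255, "translation": [0, 0, 0], "rotation": [0, 0, 0]}, {"jaw": 255, "translation": [0, 0, 0], "rotation": [0, 0, 0]}, {"jaw": 255, "translation": [0, 0, 0], "rotation": [0, 0, 0]}, {"jaw": 255, "translation": [0, 0, 0], "rotation": [0, 0, 0]}]}}

```text
clock: 4.85
tcp_pos: [508.1, -53.4, 148.6]
tool_rot: [-0.384, -3.118, -0.0]
ft_force: [-0.9, 0.4, 0.3]
grip_width: 0.383
grip_force: 0.0
```

```bash
cat > arc.py <<'E'
import sys; from h import *
cx,cy,r,a0,a1,n=map(float,sys.argv[1:7]);s=arm.sense();p=np.array(s["tcp_pos"]);M=R.from_rotvec(s["tool_rot"]).as_matrix()
print(p.round(1),np.round(s["ft_force"],1),s["grip_width"])
q0=np.array([cx+r*np.cos(np.radians(a0)),cy+r*np.sin(np.radians(a0)),p[2]]) 
for a in np.linspace(a0,a1,int(n)+1)[1:]:
    q=np.array([cx+r*np.cos(np.radians(a)),cy+r*np.sin(np.radians(a)),p[2]])
    print(round(a,1),((M.T@(q-q0))/50).round(2))
E
python3 arc.py 604.5 10 115 216 72 24
```

```text
[508.1 -53.4 148.6] [-0.9  0.4  0.3] 0.3826878787207316
210.0 [0.18 0.16 0.  ]
204.0 [0.33 0.35 0.  ]
198.0 [0.47 0.54 0.  ]
192.0 [0.59 0.75 0.  ]
186.0 [0.68 0.97 0.  ]
180.0 [0.75 1.21 0.  ]
174.0 [0.8  1.44 0.  ]
168.0 [0.82 1.68 0.  ]
162.0 [0.82 1.92 0.  ]
156.0 [0.79 2.16 0.  ]
150.0 [0.73 2.4  0.  ]
144.0 [0.66 2.62 0.  ]
138.0 [0.55 2.84 0.  ]
132.0 [0.43 3.05 0.  ]
126.0 [0.28 3.24 0.  ]
120.0 [0.12 3.42 0.  ]
114.0 [-0.06  3.57  0.  ]
108.0 [-0.26  3.71  0.  ]
102.0 [-0.47  3.83  0.  ]
96.0 [-0.69  3.92  0.  ]
90.0 [-0.92  3.99  0.  ]
84.0 [-1.16  4.04  0.  ]
78.0 [-1.4   4.06  0.  ]
72.0 [-1.64  4.06  0.  ]
```

{"method": "move_arm", "body": {"series": [{"jaw": 255, "translation": [0, 0, 0], "rotation": [0, 0, 0]}, {"jaw": 255, "translation": [0, 0, 0], "rotation": [0, 0, 0]}, {"jaw": 255, "translation": [0, 0, 0], "rotation": [0, 0, 0]}, {"jaw": 255, "translation": [0, 0, 0], "rotation": [0, 0, 0]}, {"jaw": 255, "translation": [0, 0, 0], "rotation": [0, 0, 0]}, {"jaw": 255, "translation": [0, 0, 0], "rotation": [0, 0, 0]}, {"jaw": 255, "translation": [0, 0, 0], "rotation": [0, 0, 0]}, {"jaw": 255, "translation": [0, 0, 0], "rotation": [0, 0, 0]}]}}

```text
clock: 5.65
tcp_pos: [504.6, -54.8, 148.4]
tool_rot: [-0.381, -3.111, 0.004]
ft_force: [-19.5, -16.7, 10.5]
grip_width: 0.16
grip_force: 30.0
```

{"method": "move_arm", "body": {"series": [{"jaw": 255, "translation": [0.06, -0.08, 0], "rotation": [0, 0, 0]}, {"jaw": 255, "translation": [0.14, 0.0, 0], "rotation": [0, 0, 0]}, {"jaw": 255, "translation": [0.23, 0.08, 0], "rotation": [0, 0, 0]}, {"jaw": 255, "translation": [0.31, 0.17, 0], "rotation": [0, 0, 0]}, {"jaw": 255, "translation": [0.39, 0.27, 0], "rotation": [0, 0, 0]}, {"jaw": 255, "translation": [0.46, 0.36, 0], "rotation": [0, 0, 0]}, {"jaw": 255, "translation": [0.53, 0.46, 0], "rotation": [0, 0, 0]}, {"jaw": 255, "translation": [0.6, 0.57, 0], "rotation": [0, 0, 0]}]}}

```text
clock: 6.45
tcp_pos: [486.3, -18.7, 148.5]
tool_rot: [0.384, 3.117, -0.001]
ft_force: [1.3, -3.7, -4.4]
grip_width: 0.161
grip_force: 30.0
```

{"method": "move_arm", "body": {"series": [{"jaw": 255, "translation": [0.1, 0.22, 0], "rotation": [0, 0, 0]}, {"jaw": 255, "translation": [0.18, 0.45, 0], "rotation": [0, 0, 0]}, {"jaw": 255, "translation": [0.23, 0.68, 0], "rotation": [0, 0, 0]}, {"jaw": 255, "translation": [0.26, 0.92, 0], "rotation": [0, 0, 0]}, {"jaw": 255, "translation": [0.27, 1.16, 0], "rotation": [0, 0, 0]}, {"jaw": 255, "translation": [0.25, 1.4, 0], "rotation": [0, 0, 0]}, {"jaw": 255, "translation": [0.2, 1.64, 0], "rotation": [0, 0, 0]}, {"jaw": 255, "translation": [0.13, 1.87, 0], "rotation": [0, 0, 0]}]}}

```text
clock: 7.25
tcp_pos: [502.7, 74.8, 148.3]
tool_rot: [-0.384, -3.118, -0.0]
ft_force: [-1.2, 2.2, -7.3]
grip_width: 0.156
grip_force: 30.0
```

```bash
python3 arc.py 604.5 10 115 146 72 12
python3 - <<'E'
from h import *
im=viewer.camera("top")[90:330,180:500];cv2.imwrite("pics/t2.png",cv2.resize(im,None,fx=2.5,fy=2.5,interpolation=2))
E
```

```text
[502.7  74.8 148.3] [-1.2  2.2 -7.3] 0.15647050387488703
139.8 [-0.1   0.23 -0.  ]
133.7 [-0.22  0.44 -0.  ]
127.5 [-0.36  0.65 -0.  ]
121.3 [-0.53  0.83 -0.  ]
115.2 [-0.71  1.   -0.  ]
109.0 [-0.91  1.14 -0.  ]
102.8 [-1.12  1.27 -0.  ]
96.7 [-1.35  1.37 -0.  ]
90.5 [-1.58  1.44 -0.  ]
84.3 [-1.83  1.49 -0.  ]
78.2 [-2.07  1.51 -0.  ]
72.0 [-2.32  1.51 -0.  ]
```

View pics/t2.png

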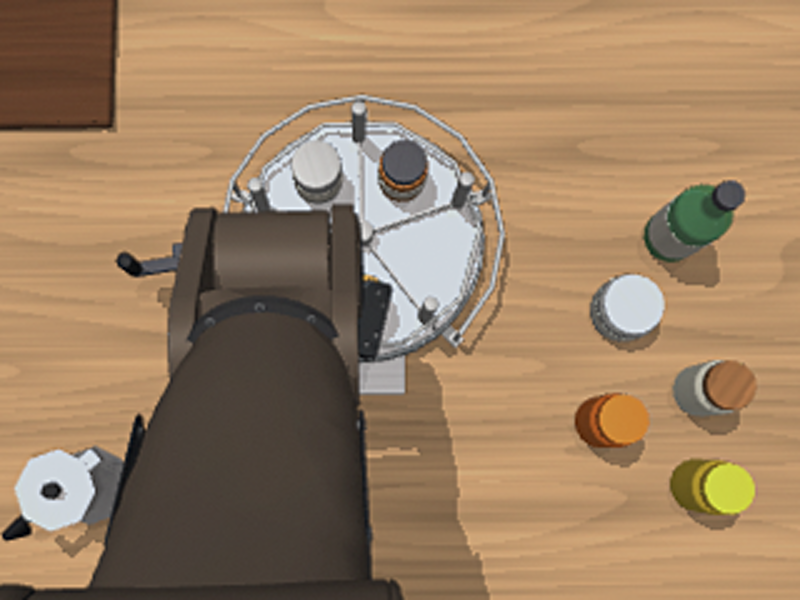

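The top view shows the carousel moved by one detent, with the empty bay now at the right, crop (435,240). Continuing the arc by a second detent.

{"method": "move_arm", "body": {"series": [{"jaw": 255, "translation": [-0.1, 0.23, 0], "rotation": [0, 0, 0]}, {"jaw": 255, "translation": [-0.22, 0.44, 0], "rotation": [0, 0, 0]}, {"jaw": 255, "translation": [-0.36, 0.65, 0], "rotation": [0, 0, 0]}, {"jaw": 255, "translation": [-0.53, 0.83, 0], "rotation": [0, 0, 0]}, {"jaw": 255, "translation": [-0.71, 1.0, 0], "rotation": [0, 0, 0]}, {"jaw": 255, "translation": [-0.91, 1.14, 0], "rotation": [0, 0, 0]}, {"jaw": 255, "translation": [-1.12, 1.27, 0], "rotation": [0, 0, 0]}, {"jaw": 255, "translation": [-1.35, 1.37, 0], "rotation": [0, 0, 0]}]}}

```text
clock: 8.1
tcp_pos: [585.2, 123.8, 148.2]
tool_rot: [-0.383, -3.118, 0.002]
ft_force: [-0.7, -7.7, -7.9]
grip_width: 0.161
grip_force: 30.0
```

{"method": "move_arm", "body": {"series": [{"jaw": 255, "translation": [-0.23, 0.07, 0], "rotation": [0, 0, 0]}, {"jaw": 255, "translation": [-0.48, 0.12, 0], "rotation": [0, 0, 0]}, {"jaw": 255, "translation": [-0.72, 0.14, 0], "rotation": [0, 0, 0]}, {"jaw": 255, "translation": [-0.92, 0.14, 0], "rotation": [0, 0, 0]}, {"jaw": 255, "translation": [-0.97, 0.14, 0], "rotation": [0, 0, 0]}, {"jaw": 255, "translation": [-0.97, 0.14, 0], "rotation": [0, 0, 0]}, {"jaw": 255, "translation": [-0.97, 0.14, 0], "rotation": [0, 0, 0]}, {"jaw": 255, "translation": [-0.97, 0.14, 0], "rotation": [0, 0, 0]}]}}

```text
clock: 8.9
tcp_pos: [632.7, 117.7, 148.1]
tool_rot: [-0.383, -3.116, 0.004]
ft_force: [-6.3, -8.7, -2.7]
grip_width: 0.152
grip_force: 29.8
```

{"method": "move_arm", "body": {"series": [{"jaw": 0, "translation": [0, 0, 0], "rotation": [0, 0, 0]}, {"jaw": 0, "translation": [0, 0, 0], "rotation": [0, 0, 0]}, {"jaw": 0, "translation": [0, 0, 0], "rotation": [0, 0, 0]}, {"jaw": 0, "translation": [0, 0, -0.5], "rotation": [0, 0, 0]}, {"jaw": 0, "translation": [0, 0, -1.2], "rotation": [0, 0, 0]}, {"jaw": 0, "translation": [0.6, 0.5, -2.0], "rotation": [0, 0, 0]}, {"jaw": 0, "translation": [1.2, 1.0, -2.5], "rotation": [0, 0, 0]}, {"jaw": 0, "translation": [1.8, 1.4, -2.5], "rotation": [0, 0, 0]}]}}

```text
clock: 9.7
tcp_pos: [563.4, 210.4, 277.9]
tool_rot: [0.383, 3.111, 0.005]
ft_force: [-0.5, 0.7, -1.0]
grip_width: 0.768
grip_force: 0.0
```

Run:
```python
from h import *
s=arm.sense();print(s["clock"],np.round(s["tcp_pos"],1),np.round(s["tool_rot"],3))
im=viewer.camera("wrist");cv2.imwrite("pics/w2.png",im);viewer.camera("top")
for c in("wrist","top"):
 for n,z in dict(post0=148,axis=45,opening=45,empty_bay=45,lever_pivot=130,lever_knob=130).items():
  print(c,n,[(round(r["confidence"],2),np.round(r["at"]).tolist(),atz(c,r["at"],z)[:2].round().tolist()) for r in models.mark_of(n,c)[:5 if n=="post0" else 2]])
```

```text
9.7 [563.4 210.4 277.9] [0.383 3.111 0.005]
wrist post0 [(0.91, [252.0, 273.0], [630.0, 122.0]), (0.63, [176.0, 184.0], [513.0, 78.0]), (0.56, [53.0, 209.0], [508.0, -57.0])]
wrist axis [(0.62, [192.0, 235.0], [602.0, 13.0])]
wrist opening [(0.76, [166.0, 184.0], [521.0, 6.0])]
wrist empty_bay [(0.83, [165.0, 184.0], [520.0, 5.0])]
wrist lever_pivot [(0.96, [299.0, 204.0], [570.0, 189.0])]
wrist lever_knob [(0.65, [354.0, 180.0], [558.0, 253.0]), (0.51, [249.0, 277.0], [643.0, 108.0])]
top post0 [(0.85, [324.0, 135.0], [712.0, 6.0]), (0.82, [365.0, 160.0], [644.0, -99.0]), (0.71, [348.0, 213.0], [505.0, -54.0]), (0.67, [282.0, 161.0], [643.0, 113.0]), (0.62, [296.0, 210.0], [514.0, 78.0])]
top axis [(0.69, [323.0, 182.0], [607.0, 8.0])]
top opening [(0.95, [326.0, 209.0], [531.0, 2.0]), (0.17, [321.0, 183.0], [607.0, 14.0])]
top empty_bay [(0.94, [322.0, 210.0], [529.0, 12.0])]
top lever_pivot [(0.69, [252.0, 190.0], [570.0, 193.0])]
top lever_knob []
```

View pics/w2.png

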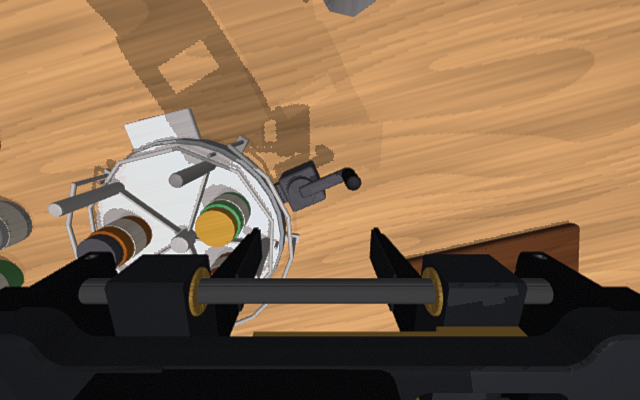

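Wrist picture 2: the empty bay is at the opening with its mark at (165,184), the lever pivot is at (299,190), and the knob top is at (354,181). Next I pinch the knob at about (558,254).

{"method": "move_arm", "body": {"series": [{"jaw": 0, "translation": [0.16, 0.41, 0], "rotation": [0, 0, 0]}, {"jaw": 0, "translation": [0.32, 0.82, 0.4], "rotation": [0, 0, 0]}, {"jaw": 0, "translation": [0.32, 0.82, 1.1], "rotation": [0, 0, 0]}, {"jaw": 0, "translation": [0.32, 0.82, 1.8], "rotation": [0, 0, 0]}, {"jaw": 0, "translation": [0.32, 0.82, 2.4], "rotation": [0, 0, 0]}, {"jaw": 0, "translation": [0.32, 0.82, 2.9], "rotation": [0, 0, 0]}, {"jaw": 255, "translation": [0.32, 0.82, 3.2], "rotation": [0, 0, 0]}, {"jaw": 255, "translation": [0.32, 0.82, 3.2], "rotation": [0, 0, 0]}]}}

```text
clock: 11.2
tcp_pos: [556.5, 252.0, 111.6]
tool_rot: [-0.383, -3.115, 0.002]
ft_force: [0.3, -0.8, -0.5]
grip_width: 0.886
grip_force: 0.0
```

{"method": "move_arm", "body": {"series": [{"jaw": 255, "translation": [0, 0, 0], "rotation": [0, 0, 0]}, {"jaw": 255, "translation": [0, 0, 0], "rotation": [0, 0, 0]}, {"jaw": 255, "translation": [0, 0, 0], "rotation": [0, 0, 0]}, {"jaw": 255, "translation": [0, 0, 0], "rotation": [0, 0, 0]}, {"jaw": 255, "translation": [0, 0, 0], "rotation": [0, 0, 0]}, {"jaw": 255, "translation": [0, 0, 0], "rotation": [0, 0, 0]}, {"jaw": 255, "translation": [0, 0, 0], "rotation": [0, 0, 0]}, {"jaw": 255, "translation": [0, 0, 0], "rotation": [0, 0, 0]}]}}

```text
clock: 12.0
tcp_pos: [557.5, 253.1, 113.9]
tool_rot: [0.384, 3.117, 0.003]
ft_force: [-0.7, 24.7, -1.4]
grip_width: 0.215
grip_force: 12.2
```

```bash
python3 arc.py 570 190 65 101 181 16
```

```text
[557.5 253.1 113.9] [-0.7 24.7 -1.4] 0.21545951902115323
106.0 [ 0.1  -0.05 -0.  ]
111.0 [ 0.2  -0.11 -0.  ]
116.0 [ 0.29 -0.18 -0.  ]
121.0 [ 0.37 -0.26 -0.  ]
126.0 [ 0.45 -0.34 -0.  ]
131.0 [ 0.52 -0.43 -0.  ]
136.0 [ 0.58 -0.53 -0.  ]
141.0 [ 0.63 -0.63 -0.  ]
146.0 [ 0.67 -0.73 -0.  ]
151.0 [ 0.71 -0.84 -0.  ]
156.0 [ 0.73 -0.95 -0.  ]
161.0 [ 0.74 -1.07 -0.  ]
166.0 [ 0.75 -1.18 -0.  ]
171.0 [ 0.74 -1.29 -0.  ]
176.0 [ 0.73 -1.4  -0.  ]
181.0 [ 0.7  -1.52 -0.  ]
```

{"method": "move_arm", "body": {"series": [{"jaw": 255, "translation": [0.02, 0.07, 0], "rotation": [0, 0, 0]}, {"jaw": 255, "translation": [0.02, 0.08, 0], "rotation": [0, 0, 0]}, {"jaw": 255, "translation": [0.02, 0.08, 0], "rotation": [0, 0, 0]}, {"jaw": 255, "translation": [0.12, 0.03, 0], "rotation": [0, 0, 0]}, {"jaw": 255, "translation": [0.22, -0.03, 0], "rotation": [0, 0, 0]}, {"jaw": 255, "translation": [0.31, -0.1, 0], "rotation": [0, 0, 0]}, {"jaw": 255, "translation": [0.39, -0.18, 0], "rotation": [0, 0, 0]}, {"jaw": 255, "translation": [0.47, -0.26, 0], "rotation": [0, 0, 0]}]}}

```text
clock: 12.8
tcp_pos: [531.4, 246.9, 113.8]
tool_rot: [0.383, 3.117, 0.004]
ft_force: [-0.5, 14.3, -0.8]
grip_width: 0.185
grip_force: 30.0
```

{"method": "move_arm", "body": {"series": [{"jaw": 255, "translation": [0.07, -0.04, 0], "rotation": [0, 0, 0]}, {"jaw": 255, "translation": [0.14, -0.14, 0], "rotation": [0, 0, 0]}, {"jaw": 255, "translation": [0.19, -0.24, 0], "rotation": [0, 0, 0]}, {"jaw": 255, "translation": [0.24, -0.34, 0], "rotation": [0, 0, 0]}, {"jaw": 255, "translation": [0.27, -0.45, 0], "rotation": [0, 0, 0]}, {"jaw": 255, "translation": [0.3, -0.57, 0], "rotation": [0, 0, 0]}, {"jaw": 255, "translation": [0.31, -0.68, 0], "rotation": [0, 0, 0]}, {"jaw": 255, "translation": [0.32, -0.79, 0], "rotation": [0, 0, 0]}]}}

```text
clock: 13.6
tcp_pos: [498.8, 212.8, 113.6]
tool_rot: [-0.38, -3.104, 0.002]
ft_force: [-41.5, 17.6, 27.2]
grip_width: 0.156
grip_force: 36.5
```

The knob is at the pad's edge. I'll let go, lift and look.

{"method": "move_arm", "body": {"series": [{"jaw": 0, "translation": [0, 0, 0], "rotation": [0, 0, 0]}, {"jaw": 0, "translation": [0, 0, 0], "rotation": [0, 0, 0]}, {"jaw": 0, "translation": [0, 0, 0], "rotation": [0, 0, 0]}, {"jaw": 0, "translation": [0, 0, 0], "rotation": [0, 0, 0]}, {"jaw": 0, "translation": [0, 0, -0.6], "rotation": [0, 0, 0]}, {"jaw": 0, "translation": [0, 0, -1.2], "rotation": [0, 0, 0]}, {"jaw": 0, "translation": [0, 0, -2.0], "rotation": [0, 0, 0]}, {"jaw": 0, "translation": [0, 0, -2.8], "rotation": [0, 0, 0]}]}}

```text
clock: 14.4
tcp_pos: [506.4, 210.9, 255.1]
tool_rot: [0.384, 3.118, 0.0]
ft_force: [0.9, 0.3, 0.5]
grip_width: 0.775
grip_force: 0.0
```

Run:
```python
from h import *
s=arm.sense();print(s["clock"],np.round(s["tcp_pos"],1),np.round(s["tool_rot"],3))
im=viewer.camera("wrist");cv2.imwrite("pics/w3.png",im[:320]);viewer.camera("top")
for c in("wrist","top"):
 for n,z in dict(post0=148,axis=45,lever_pivot=130,lever_knob=130).items():
  print(c,n,[(round(r["confidence"],2),np.round(r["at"]).tolist(),atz(c,r["at"],z)[:2].round().tolist()) for r in models.mark_of(n,c)[:5 if n=="post0" else 2]])
```

```text
14.4 [506.4 210.9 255.1] [0.384 3.118 0.   ]
wrist post0 [(0.79, [183.0, 242.0], [514.0, 73.0]), (0.65, [65.0, 268.0], [512.0, -57.0]), (0.65, [262.0, 333.0], [641.0, 117.0])]
wrist axis []
wrist lever_pivot []
wrist lever_knob [(0.98, [299.0, 209.0], [511.0, 193.0]), (0.34, [211.0, 263.0], [548.0, 84.0])]
top post0 [(0.87, [322.0, 134.0], [714.0, 11.0]), (0.86, [353.0, 216.0], [498.0, -66.0]), (0.85, [297.0, 213.0], [507.0, 75.0]), (0.82, [281.0, 164.0], [634.0, 116.0]), (0.66, [368.0, 164.0], [633.0, -106.0])]
top axis [(0.59, [325.0, 183.0], [606.0, 4.0])]
top lever_pivot [(0.96, [254.0, 192.0], [567.0, 187.0]), (0.74, [448.0, 183.0], [584.0, -316.0])]
top lever_knob [(0.45, [320.0, 209.0], [520.0, 19.0])]
```

View pics/w3.png

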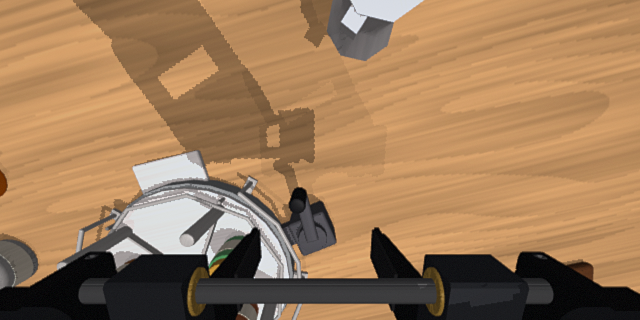

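The knob top is at (299,209), so the lever snapped over to about 177° against an expected 180°. I'll give it a confirming pinch biased toward the locked side, to see whether it sits at its stop.

{"method": "move_arm", "body": {"series": [{"jaw": 0, "translation": [-0.14, -0.46, 0.3], "rotation": [0, 0, 0]}, {"jaw": 0, "translation": [-0.14, -0.46, 1.0], "rotation": [0, 0, 0]}, {"jaw": 100, "translation": [-0.14, -0.46, 1.7], "rotation": [0, 0, 0]}, {"jaw": 180, "translation": [-0.14, -0.46, 2.3], "rotation": [0, 0, 0]}, {"jaw": 180, "translation": [-0.14, -0.46, 2.7], "rotation": [0, 0, 0]}, {"jaw": 255, "translation": [-0.14, -0.46, 2.8], "rotation": [0, 0, 0]}, {"jaw": 255, "translation": [-0.14, -0.46, 2.8], "rotation": [0, 0, 0]}, {"jaw": 255, "translation": [-0.14, -0.46, 2.8], "rotation": [0, 0, 0]}]}}

```text
clock: 15.7
tcp_pos: [507.8, 187.1, 114.4]
tool_rot: [0.383, 3.117, 0.001]
ft_force: [1.0, 0.8, 0.5]
grip_width: 0.557
grip_force: 0.0
```

{"method": "move_arm", "body": {"series": [{"jaw": 255, "translation": [0, 0, 0], "rotation": [0, 0, 0]}, {"jaw": 255, "translation": [0, 0, 0], "rotation": [0, 0, 0]}, {"jaw": 255, "translation": [0, 0, 0], "rotation": [0, 0, 0]}, {"jaw": 255, "translation": [0, 0, 0], "rotation": [0, 0, 0]}, {"jaw": 255, "translation": [0, 0, 0], "rotation": [0, 0, 0]}, {"jaw": 255, "translation": [0, 0, 0], "rotation": [0, 0, 0]}, {"jaw": 255, "translation": [0, 0, 0], "rotation": [0, 0, 0]}, {"jaw": 255, "translation": [0, 0, 0], "rotation": [0, 0, 0]}]}}

```text
clock: 16.5
tcp_pos: [508.2, 189.5, 114.1]
tool_rot: [0.384, 3.115, 0.007]
ft_force: [2.4, 22.5, -2.1]
grip_width: 0.184
grip_force: 30.0
```

The knob doesn't give under 22 N toward the locked side, so the lever is fully locked. I'll release it and go to the jar with the tool turned so the fingers close along world x.

{"method": "move_arm", "body": {"series": [{"jaw": 0, "translation": [0, 0, 0], "rotation": [0, 0, 0]}, {"jaw": 0, "translation": [0, 0, 0], "rotation": [0, 0, 0]}, {"jaw": 0, "translation": [0, 0, 0], "rotation": [0, 0, 0]}, {"jaw": 0, "translation": [0, 0, 0], "rotation": [0, 0, 0]}, {"jaw": 0, "translation": [0, 0, -0.7], "rotation": [0, 0, 0]}, {"jaw": 0, "translation": [0, 0, -1.6], "rotation": [0, 0, 0]}, {"jaw": 0, "translation": [0, 0, -2.6], "rotation": [0, 0, 0]}, {"jaw": 0, "translation": [0, -0.4, -3.5], "rotation": [0, 0, 0]}]}}

```text
clock: 17.3
tcp_pos: [502.6, 168.1, 290.9]
tool_rot: [0.382, 3.117, 0.001]
ft_force: [0.5, -0.0, -0.2]
grip_width: 0.803
grip_force: 0.0
```

{"method": "move_arm", "body": {"series": [{"jaw": 0, "translation": [-0.1, -0.8, -0.2], "rotation": [0, 0, 1.3]}, {"jaw": 0, "translation": [-0.2, -1.7, -0.2], "rotation": [0, 0, 2.7]}, {"jaw": 0, "translation": [-0.3, -2.7, -0.2], "rotation": [0, 0, 4.1]}, {"jaw": 0, "translation": [-0.4, -3.7, -0.2], "rotation": [0, 0, 5.5]}, {"jaw": 0, "translation": [-0.5, -4.7, -0.2], "rotation": [0, 0, 6.9]}, {"jaw": 0, "translation": [-0.6, -5.7, -0.2], "rotation": [0, 0, 8.3]}, {"jaw": 0, "translation": [-0.7, -6.7, -0.2], "rotation": [0, 0, 9.7]}, {"jaw": 0, "translation": [-0.8, -7.7, -0.2], "rotation": [0, 0, 11.1]}]}}

```text
clock: 18.1
tcp_pos: [447.3, -216.3, 298.8]
tool_rot: [2.04, 2.389, 0.0]
ft_force: [0.6, 0.3, 1.0]
grip_width: 1.0
grip_force: 0.0
```

```bash
cat > to.py <<'E'
import sys; from h import *
s=arm.sense();p=np.array(s["tcp_pos"]);M=R.from_rotvec(s["tool_rot"]).as_matrix()
t=np.array(list(map(float,sys.argv[1:4])));print(p.round(1),M.round(3).tolist(),np.round(s["q"],2))
print("shift",((M.T@(t-p))/50).round(2))
g=np.array([[0,1,0],[1,0,0],[0,0,-1]]).T
print("rot",(np.degrees(R.from_matrix(M.T@g).as_rotvec())/6).round(2))
E
python3 to.py 430 -310 300
```

```text
[ 447.3 -216.3  298.8] [[-0.156, 0.988, 0.0], [0.988, 0.156, -0.0], [-0.0, 0.0, -1.0]] [-0.58  0.24  1.78 -0.    1.12 -0.74]
shift [-1.8  -0.63 -0.02]
rot [0.  0.  1.5]
```

{"method": "move_arm", "body": {"series": [{"jaw": 0, "translation": [-0.6, -0.2, 0], "rotation": [0, 0, 0.6]}, {"jaw": 0, "translation": [-1.2, -0.4, 0], "rotation": [0, 0, 1.2]}, {"jaw": 0, "translation": [-1.8, -0.63, 0], "rotation": [0, 0, 1.5]}, {"jaw": 0, "translation": [-1.8, -0.63, 0], "rotation": [0, 0, 1.5]}, {"jaw": 0, "translation": [-1.8, -0.63, 0], "rotation": [0, 0, 1.5]}, {"jaw": 0, "translation": [-1.8, -0.63, 0], "rotation": [0, 0, 1.5]}, {"jaw": 0, "translation": [-1.8, -0.63, 0], "rotation": [0, 0, 1.5]}, {"jaw": 0, "translation": [-1.8, -0.63, 0], "rotation": [0, 0, 1.5]}]}}

```text
clock: 18.9
tcp_pos: [432.1, -307.3, 298.8]
tool_rot: [2.213, 2.23, 0.0]
ft_force: [-0.1, 0.4, -0.1]
grip_width: 1.002
grip_force: 0.0
```

Run:
```python
from h import *
s=arm.sense();print(s["clock"],np.round(s["tcp_pos"],1),np.round(s["tool_rot"],3))
im=viewer.camera("wrist");cv2.imwrite("pics/w4.png",im)
for n in("jar","tin","oil_bottle"):
  for r in models.mark_of(n,"wrist")[:4]: print(n,round(r["confidence"],2),np.round(r["at"]),atz("wrist",r["at"],0)[:2].round(1))
for r in models.cut_out("jar","wrist")[:4]: print(r["rect"],round(r["confidence"],2))
```

```text
18.9 [ 432.1 -307.3  298.8] [2.213 2.23  0.   ]
jar 0.95 [250. 204.] [ 322.1 -364.8]
jar 0.84 [293. 139.] [ 396.5 -258.1]
jar 0.78 [316. 209.] [ 434.7 -374.2]
tin 0.58 [372. 164.] [ 524.5 -295.7]
oil_bottle 0.72 [421. 198.] [ 610.7 -352.6]
[263.4, 120.5, 49.1, 47.5] 0.91
[296.4, 195.6, 40.8, 58.4] 0.9
[211.5, 185.2, 54.5, 56.9] 0.84
```

View pics/w4.png

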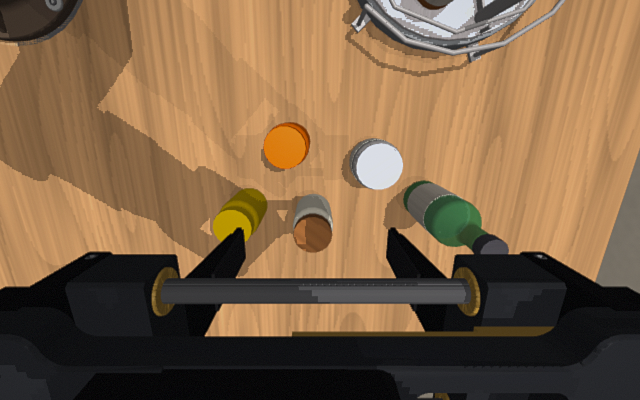

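```bash
python3 - <<'E'
from h import *
print(atz("wrist",(313,234.5),110).round(1))
b=cv2.imread("pics/w4.png");h=cv2.cvtColor(b,cv2.COLOR_BGR2HSV)
m=cv2.inRange(h,(3,110,60),(14,255,200));m[:,:290]=0;m[:,340:]=0;m[:212]=0;m[255:]=0
ys,xs=np.nonzero(m);print(len(xs),xs.min(),xs.max(),ys.min(),ys.max(),atz("wrist",(xs.mean(),ys.mean()),110).round(1))
for x,y in((433,-376),(428,-376),(423,-376)):print(x,y,np.round(proj("wrist",(x,y,0))),np.round(proj("wrist",(x,y,110))))
E
python3 to.py 430 -376 70
```

```text
[ 429.7 -373.   110. ]
1136 290 331 212 254 [ 428.4 -372.2  110. ]
433 -376 [315. 210.] [315. 237.]
428 -376 [312. 210.] [312. 237.]
423 -376 [310. 210.] [308. 237.]
[ 431.9 -307.9  298.6] [[-0.007, 1.0, 0.0], [1.0, 0.007, 0.0], [0.0, 0.0, -1.0]] [-0.74  0.29  1.7   0.    1.14 -0.75]
shift [-1.36 -0.05  4.57]
rot [ 0.   -0.    0.07]
```

The wooden lid's centre is at (313,234), which puts the jar at about (430,-373.5), with the yellow jar left and the bottle right, both clear of the fingers. Descending.

{"method": "move_arm", "body": {"series": [{"jaw": 0, "translation": [-0.7, 0, 0.2], "rotation": [0, 0, 0]}, {"jaw": 0, "translation": [-1.31, -0.04, 0.7], "rotation": [0, 0, 0]}, {"jaw": 0, "translation": [-1.31, -0.04, 1.5], "rotation": [0, 0, 0]}, {"jaw": 0, "translation": [-1.31, -0.04, 2.3], "rotation": [0, 0, 0]}, {"jaw": 0, "translation": [-1.31, -0.04, 3.1], "rotation": [0, 0, 0]}, {"jaw": 0, "translation": [-1.31, -0.04, 3.8], "rotation": [0, 0, 0]}, {"jaw": 0, "translation": [-1.31, -0.04, 4.3], "rotation": [0, 0, 0]}, {"jaw": 0, "translation": [-1.31, -0.04, 4.57], "rotation": [0, 0, 0]}]}}

```text
clock: 19.95
tcp_pos: [429.8, -373.1, 68.0]
tool_rot: [-2.212, -2.227, -0.0]
ft_force: [0.5, -0.0, -0.0]
grip_width: 1.0
grip_force: 0.0
```

{"method": "move_arm", "body": {"series": [{"jaw": 255, "translation": [0, 0, 0], "rotation": [0, 0, 0]}, {"jaw": 255, "translation": [0, 0, 0], "rotation": [0, 0, 0]}, {"jaw": 255, "translation": [0, 0, 0], "rotation": [0, 0, 0]}, {"jaw": 255, "translation": [0, 0, 0], "rotation": [0, 0, 0]}, {"jaw": 255, "translation": [0, 0, 0], "rotation": [0, 0, 0]}, {"jaw": 255, "translation": [0, 0, 0], "rotation": [0, 0, 0]}, {"jaw": 255, "translation": [0, 0, 0], "rotation": [0, 0, 0]}, {"jaw": 255, "translation": [0, 0, 0], "rotation": [0, 0, 0]}]}}

```text
clock: 20.75
tcp_pos: [430.0, -373.7, 70.8]
tool_rot: [2.214, 2.229, -0.0]
ft_force: [-4.3, 0.3, 7.4]
grip_width: 0.606
grip_force: 30.0
```

Gripped at 57.6 mm, which matches the jar. Lifting, then carrying it over toward the opening.

{"method": "move_arm", "body": {"series": [{"jaw": 255, "translation": [0, 0, -0.2], "rotation": [0, 0, 0]}, {"jaw": 255, "translation": [0, 0, -0.6], "rotation": [0, 0, 0]}, {"jaw": 255, "translation": [0, 0, -1.1], "rotation": [0, 0, 0]}, {"jaw": 255, "translation": [0, 0, -1.7], "rotation": [0, 0, 0]}, {"jaw": 255, "translation": [0, 0, -2.3], "rotation": [0, 0, 0]}, {"jaw": 255, "translation": [0, 0, -2.9], "rotation": [0, 0, 0]}, {"jaw": 255, "translation": [0.2, 0, -3.4], "rotation": [0, 0, 0]}, {"jaw": 255, "translation": [0.6, 0.1, -3.6], "rotation": [0, 0, 0]}]}}

```text
clock: 21.55
tcp_pos: [435.0, -344.2, 252.8]
tool_rot: [2.213, 2.225, 0.0]
ft_force: [0.5, 0.9, -3.7]
grip_width: 0.604
grip_force: 29.9
```

{"method": "move_arm", "body": {"series": [{"jaw": 255, "translation": [0.5, 0.1, 0], "rotation": [0, 0, 0]}, {"jaw": 255, "translation": [1.1, 0.3, 0], "rotation": [0, 0, 0]}, {"jaw": 255, "translation": [1.8, 0.5, 0], "rotation": [0, 0, 0]}, {"jaw": 255, "translation": [2.5, 0.7, 0], "rotation": [0, 0, 0]}, {"jaw": 255, "translation": [3.2, 0.8, 0], "rotation": [0, 0, 0]}, {"jaw": 255, "translation": [3.9, 1.0, 0], "rotation": [0, 0, 0]}, {"jaw": 255, "translation": [4.4, 1.1, 0], "rotation": [0, 0, 0]}, {"jaw": 255, "translation": [4.7, 1.2, 0], "rotation": [0, 0, 0]}]}}

```text
clock: 22.35
tcp_pos: [493.2, -106.0, 250.5]
tool_rot: [-2.212, -2.23, -0.0]
ft_force: [0.6, -1.1, -4.6]
grip_width: 0.606
grip_force: 29.9
```

```bash
python3 to.py 524 -60 250;python3 - <<'E'
from h import *
im=viewer.camera("wrist");cv2.imwrite("pics/w5.png",im)
for n,z in dict(post0=148,axis=45,opening=45,empty_bay=45).items():
  print(n,[(round(r["confidence"],2),np.round(r["at"]).tolist(),atz("wrist",r["at"],z)[:2].round(1).tolist()) for r in models.mark_of(n,"wrist")[:5]])
E
```

```text
[ 493.2 -106.   250.5] [[-0.008, 1.0, -0.0], [1.0, 0.008, 0.001], [0.001, -0.0, -1.0]] [-0.34  0.3   1.83  0.    1.01 -0.35]
shift [0.92 0.62 0.01]
rot [-0.   -0.01  0.08]
post0 [(0.88, [337.0, 159.0], [513.2, -60.3]), (0.86, [469.0, 204.0], [639.7, -101.2]), (0.85, [584.0, 80.0], [718.1, 8.1])]
axis [(0.97, [407.0, 89.0], [602.3, 8.8]), (0.16, [584.0, 78.0], [809.0, 22.6])]
opening [(0.96, [341.0, 88.0], [523.3, 7.8]), (0.71, [318.0, 221.0], [498.2, -160.1])]
empty_bay [(0.96, [338.0, 85.0], [519.8, 11.5])]
```

View pics/w5.png

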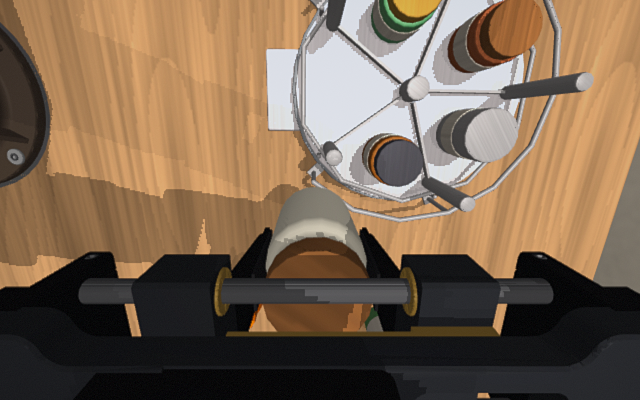

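The wrist view shows the empty bay facing the lip at the opening, (341,88), and the hub at (414,88). The estimates agree on an opening centre of about (524,8). I'll move over it and lower.

{"method": "move_arm", "body": {"series": [{"jaw": 255, "translation": [0.4, 0.1, 0], "rotation": [0, 0, 0]}, {"jaw": 255, "translation": [0.9, 0.25, 0], "rotation": [0, 0, 0]}, {"jaw": 255, "translation": [1.5, 0.4, 0], "rotation": [0, 0, 0]}, {"jaw": 255, "translation": [2.0, 0.55, 0], "rotation": [0, 0, 0]}, {"jaw": 255, "translation": [2.28, 0.63, 0], "rotation": [0, 0, 0]}, {"jaw": 255, "translation": [2.28, 0.63, 0], "rotation": [0, 0, 0]}, {"jaw": 255, "translation": [2.28, 0.63, 0.4], "rotation": [0, 0, 0]}, {"jaw": 255, "translation": [2.28, 0.63, 0.9], "rotation": [0, 0, 0]}]}}

```text
clock: 23.4
tcp_pos: [524.6, 4.8, 205.4]
tool_rot: [2.213, 2.227, 0.002]
ft_force: [0.7, 0.0, -4.9]
grip_width: 0.605
grip_force: 29.9
```

```bash
python3 to.py 524 8 119
```

```text
[524.6   4.8 205.4] [[-0.006, 1.0, 0.002], [1.0, 0.006, -0.001], [-0.001, 0.002, -1.0]] [-0.12  0.39  1.84 -0.    0.91 -0.12]
shift [ 0.06 -0.01  1.73]
rot [0.02 0.   0.06]
```

{"method": "move_arm", "body": {"series": [{"jaw": 255, "translation": [0, 0, 0.4], "rotation": [0, 0, 0]}, {"jaw": 255, "translation": [0, 0, 0.8], "rotation": [0, 0, 0]}, {"jaw": 255, "translation": [0, 0, 1.1], "rotation": [0, 0, 0]}, {"jaw": 255, "translation": [0, 0, 1.3], "rotation": [0, 0, 0]}, {"jaw": 255, "translation": [0, 0, 1.4], "rotation": [0, 0, 0]}, {"jaw": 255, "translation": [0, 0, 1.45], "rotation": [0, 0, 0]}, {"jaw": 255, "translation": [0, 0, 1.45], "rotation": [0, 0, 0]}, {"jaw": 255, "translation": [0, 0, 1.45], "rotation": [0, 0, 0]}]}}

```text
clock: 24.2
tcp_pos: [524.5, 5.9, 133.2]
tool_rot: [2.214, 2.228, 0.001]
ft_force: [-0.3, 0.7, -4.1]
grip_width: 0.605
grip_force: 29.9
```

```bash
python3 to.py 524 8 116;python3 - <<'E'
from h import *
im=viewer.camera("wrist");cv2.imwrite("pics/w6.png",im)
for n,z in dict(post0=148,axis=45).items():
  print(n,[(round(r["confidence"],2),np.round(r["at"]).tolist(),atz("wrist",r["at"],z)[:2].round(1).tolist()) for r in models.mark_of(n,"wrist")[:5]])
print([np.round(proj("wrist",(524,8,45)))])
E
```

```text
[524.5   5.9 133.2] [[-0.007, 1.0, 0.001], [1.0, 0.007, -0.0], [-0.0, 0.001, -1.0]] [-0.11  0.49  1.91  0.    0.74 -0.12]
shift [ 0.04 -0.01  0.34]
rot [0.01 0.   0.06]
post0 [(0.95, [586.0, 45.0], [641.0, 118.5]), (0.75, [287.0, 141.0], [510.8, 77.0])]
axis [(0.73, [403.0, 213.0], [604.1, 6.2])]
[array([314., 210.])]
```

View pics/w6.png

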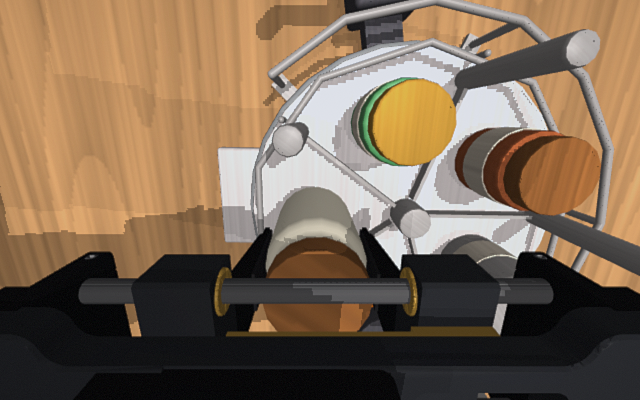

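The jar is over the bay centre, clear of the divider, hub and posts. I'll lower it slowly to the deck with a 2 mm y correction.

{"method": "move_arm", "body": {"series": [{"jaw": 255, "translation": [0.05, 0, 0.05], "rotation": [0, 0, 0]}, {"jaw": 255, "translation": [0.05, 0, 0.12], "rotation": [0, 0, 0]}, {"jaw": 255, "translation": [0.05, 0, 0.18], "rotation": [0, 0, 0]}, {"jaw": 255, "translation": [0.05, 0, 0.23], "rotation": [0, 0, 0]}, {"jaw": 255, "translation": [0.05, 0, 0.27], "rotation": [0, 0, 0]}, {"jaw": 255, "translation": [0.05, 0, 0.29], "rotation": [0, 0, 0]}, {"jaw": 255, "translation": [0.05, 0, 0.3], "rotation": [0, 0, 0]}, {"jaw": 255, "translation": [0.05, 0, 0.3], "rotation": [0, 0, 0]}]}}

```text
clock: 25.15
tcp_pos: [524.2, 8.5, 117.6]
tool_rot: [-2.214, -2.229, -0.0]
ft_force: [0.7, -0.4, -4.9]
grip_width: 0.609
grip_force: 29.9
```

{"method": "move_arm", "body": {"series": [{"jaw": 255, "translation": [0, 0, 0.01], "rotation": [0, 0, 0]}, {"jaw": 255, "translation": [0, 0, 0.02], "rotation": [0, 0, 0]}, {"jaw": 255, "translation": [0, 0, 0.03], "rotation": [0, 0, 0]}, {"jaw": 255, "translation": [0, 0, 0.03], "rotation": [0, 0, 0]}, {"jaw": 255, "translation": [0, 0, 0.03], "rotation": [0, 0, 0]}, {"jaw": 255, "translation": [0, 0, 0.03], "rotation": [0, 0, 0]}, {"jaw": 255, "translation": [0, 0, 0.03], "rotation": [0, 0, 0]}, {"jaw": 255, "translation": [0, 0, 0.03], "rotation": [0, 0, 0]}]}}

```text
clock: 25.95
tcp_pos: [524.2, 8.6, 116.1]
tool_rot: [-2.214, -2.229, -0.0]
ft_force: [-0.3, -0.5, -3.6]
grip_width: 0.603
grip_force: 29.9
```

{"method": "move_arm", "body": {"series": [{"jaw": 255, "translation": [0, 0, 0.01], "rotation": [0, 0, 0]}, {"jaw": 255, "translation": [0, 0, 0.02], "rotation": [0, 0, 0]}, {"jaw": 255, "translation": [0, 0, 0.02], "rotation": [0, 0, 0]}, {"jaw": 255, "translation": [0, 0, 0.02], "rotation": [0, 0, 0]}, {"jaw": 255, "translation": [0, 0, 0.02], "rotation": [0, 0, 0]}, {"jaw": 255, "translation": [0, 0, 0.02], "rotation": [0, 0, 0]}, {"jaw": 255, "translation": [0, 0, 0.02], "rotation": [0, 0, 0]}, {"jaw": 255, "translation": [0, 0, 0.02], "rotation": [0, 0, 0]}]}}

```text
clock: 26.75
tcp_pos: [524.2, 8.5, 115.8]
tool_rot: [2.214, 2.228, 0.001]
ft_force: [-3.2, 0.1, 5.0]
grip_width: 0.61
grip_force: 30.0
```

The force has flipped to +5 N, so the jar rests on the deck. I'll open fully, then lift straight up and move clear.

{"method": "move_arm", "body": {"series": [{"jaw": 0, "translation": [0, 0, 0], "rotation": [0, 0, 0]}, {"jaw": 0, "translation": [0, 0, 0], "rotation": [0, 0, 0]}, {"jaw": 0, "translation": [0, 0, 0], "rotation": [0, 0, 0]}, {"jaw": 0, "translation": [0, 0, 0], "rotation": [0, 0, 0]}, {"jaw": 0, "translation": [0, 0, 0], "rotation": [0, 0, 0]}, {"jaw": 0, "translation": [0, 0, 0], "rotation": [0, 0, 0]}, {"jaw": 0, "translation": [0, 0, 0], "rotation": [0, 0, 0]}, {"jaw": 0, "translation": [0, 0, -0.1], "rotation": [0, 0, 0]}]}}

```text
clock: 27.55
tcp_pos: [524.0, 8.6, 119.8]
tool_rot: [-2.214, -2.228, 0.001]
ft_force: [0.7, -0.0, 0.8]
grip_width: 1.002
grip_force: 0.0
```

{"method": "move_arm", "body": {"series": [{"jaw": 0, "translation": [0, 0, -0.3], "rotation": [0, 0, 0]}, {"jaw": 0, "translation": [0, 0, -0.7], "rotation": [0, 0, 0]}, {"jaw": 0, "translation": [0, 0, -1.3], "rotation": [0, 0, 0]}, {"jaw": 0, "translation": [0, 0, -2.0], "rotation": [0, 0, 0]}, {"jaw": 0, "translation": [0, 0, -2.7], "rotation": [0, 0, 0]}, {"jaw": 0, "translation": [0, 0, -3.4], "rotation": [0, 0, 0]}, {"jaw": 0, "translation": [-0.6, -0.4, -3.6], "rotation": [0, 0, 0]}, {"jaw": 0, "translation": [-1.4, -0.8, -3.6], "rotation": [0, 0, 0]}]}}

```text
clock: 28.35
tcp_pos: [484.6, -61.6, 302.3]
tool_rot: [2.209, 2.23, 0.003]
ft_force: [0.3, -0.4, 0.0]
grip_width: 1.001
grip_force: 0.0
```

Run:
```python
from h import *
s=arm.sense();print(s["clock"],np.round(s["tcp_pos"],1))
viewer.camera("wrist");viewer.camera("top")
for c in("wrist","top"):
 for n,z in dict(jar=45,axis=45,post0=148,lever_knob=130,lever_pivot=130,oil_bottle=0,tin=0,moka_pot=0).items():
  print(c,n,[(round(r["confidence"],2),np.round(r["at"]).tolist(),atz(c,r["at"],z)[:2].round().tolist()) for r in models.mark_of(n,c)[:5]])
```

```text
28.35 [484.6 -61.6 302.3]
wrist jar [(0.96, [233.0, 323.0], [342.0, -326.0]), (0.92, [266.0, 277.0], [404.0, -234.0]), (0.82, [344.0, 126.0], [525.0, 9.0])]
wrist axis [(0.91, [396.0, 131.0], [599.0, 3.0]), (0.7, [390.0, 128.0], [590.0, 6.0])]
wrist post0 [(0.86, [445.0, 227.0], [636.0, -100.0]), (0.83, [480.0, 9.0], [639.0, 119.0]), (0.74, [534.0, 132.0], [716.0, 8.0]), (0.65, [334.0, 193.0], [506.0, -61.0])]
wrist lever_knob []
wrist lever_pivot []
wrist oil_bottle [(0.6, [378.0, 318.0], [609.0, -349.0])]
wrist tin [(0.69, [334.0, 292.0], [522.0, -291.0])]
wrist moka_pot []
top jar [(0.87, [455.0, 284.0], [322.0, -344.0]), (0.71, [321.0, 212.0], [523.0, 16.0]), (0.7, [419.0, 258.0], [393.0, -252.0])]
top axis [(0.78, [323.0, 182.0], [607.0, 8.0])]
top post0 [(0.75, [367.0, 163.0], [633.0, -105.0]), (0.68, [282.0, 162.0], [639.0, 115.0]), (0.58, [354.0, 213.0], [504.0, -67.0]), (0.57, [324.0, 135.0], [711.0, 6.0]), (0.55, [295.0, 213.0], [508.0, 81.0])]
top lever_knob [(0.87, [253.0, 215.0], [504.0, 189.0]), (0.42, [322.0, 212.0], [512.0, 12.0])]
top lever_pivot [(0.9, [254.0, 191.0], [569.0, 187.0])]
top oil_bottle []
top tin [(0.55, [426.0, 212.0], [527.0, -290.0])]
top moka_pot [(0.89, [214.0, 285.0], [326.0, 321.0])]
```

```bash
python3 -c "
from workcell import job;print(job.finish_job())"
```

```text
the job is handed in; nothing more can be done
None
```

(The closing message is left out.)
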